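# Wipe broken tile off the levelling plate and put it back to use

## Task

With the yellow scraper, wipe all three pieces of broken tile off the raised steel plate over its open edge into the white catch tray beside it; do not touch the pieces with the gripper. Then stand the scraper back upright in the middle of its pad, lying the way the pad lies, and only after that set the measuring cylinder down upright, centred on the circle in the middle of the cleared plate, letting go only once it is down. Do not tip the cylinder over, and leave the red-capped jar, the crucible and the brass weight where they are.

Things in the scene. Friction and masses are not known exactly. Their poses are not given: they have to be found in the camera images.
- station: Fixed raised plate with catch tray, one body. Origin on the worktop, yaw varies. In its frame, mm: steel plate, top at z 60, x -95..95, y -90..115, on a grey plinth; guards along both x sides, 8 thick, 10 high above the plate (174 free between). Edges y = -90 and 115 are open; the tray lies beyond y = -90 (see tray_mid), so wipe towards -y.
- plate_mid (a point): centre of the dark 72 mm circle marked on the plate, at plate-top height: (0, 12, 60) mm in the station's frame, axes as the station's
- tray_mid (a point): middle of the open white catch tray's inner floor: (0, -146, 4) mm in the station's frame. Inside it spans x -90..90, y -90..-202; floor at z 4, side walls to z 50, end wall to z 55
- pad: fixed blue parking pad with a black rubber top, 150 mm (its x) x 76 mm (its y), rubber top 8 mm above the origin, which is the centre of its underside on the worktop
- scraper: loose scraper block, 0.2 kg, upright on the pad, parallel to it. Foot 110 (its x) x 36 (its y) x 27 mm high, rubber under aluminium. Yellow ribbed handle in its middle, 64 (x) x 22 (y) mm, 26 to 134 mm above the origin (centre of underside). Grip it across the 22 mm; it wipes with its long side faces, moving along its y. A gap of 1 to 3 mm under it still carries the pieces.
- scraper_grip (a point): point to grip on the handle's axis, 112 mm above the scraper's underside
- cylinder: loose clear measuring cylinder, 178 mm tall, 0.07 kg, tube 24 mm diameter, on a blue hexagon foot 48 x 55 mm and 8 mm high, blue ring near the top; origin: centre of the underside. Grip the tube from above, about 130 mm up. It starts upright on the worktop.
- piece_a: piece of broken terracotta-brown tile, flat, about 60 x 30 mm and 12 mm thick, 40 g; origin on its underside near its middle, x along its length
- piece_b: piece of broken terracotta-brown tile, flat, about 60 x 30 mm and 12 mm thick, 40 g; origin on its underside near its middle, x along its length
- piece_c: piece of broken terracotta-brown tile, flat, about 60 x 30 mm and 12 mm thick, 40 g; origin on its underside near its middle, x along its length
- jar_red: bystander: round sample jar with a red cap, 51 mm dia x 60 mm tall; origin: centre of the underside
- the_crucible: bystander: white lidded crucible, 44 mm dia x 48 mm tall; origin: centre of the underside
- brass_weight: bystander: brass weight with a knob, 23 mm dia x 42 mm tall; origin: centre of the underside
Not all that is in view belongs to the job. There is more than one size of the cylinder; the job needs the middle-sized.

How it is judged:
By the outcome, as a careful person would: the job done as asked, in the order asked, and still so for the second after the job is handed in, with the robot touching nothing.
It also fails if it takes over 69 s, if anything falls off the work surface, if the arm or the gripper's body presses on something with over 40 N, if the wrist force passes 120 N, or if a joint passes its speed limit or range.

## Robot

A 6-joint arm with a two-finger parallel gripper is mounted at the origin on the work surface; the furniture and walls round the work are solid. World frame = base frame: x ahead of the robot, y to its left, z up, the work surface at z = 0. Lengths are in m, angles in rad, forces in N, time in s.
With the tool pointing down it reaches from about 0.4 to 0.825 m from the base axis. Payload 7 kg.
Tool frame: the origin (TCP) lies on the front face of the gripper's body, between the roots of the fingers; the fingertips stand 66 mm ahead of it and the grasp point (between the pads) lies 47 mm ahead of it; z points along the fingers, y is the line along which they close (so a half turn about z gives the same grasp; the last joint's range is limited). The gripper opens to 88 mm and grips with 3 to 60 N. Pads are 19 mm wide; open, the fingers measure 130 mm over their backs; the gripper's body (78 mm by 193 mm) begins 47 mm behind the grasp point.
Start: joints at [1.533, 0.359, 0.012, 0, -1.224, -0.288], TCP at [0.216, 0.639, 0.292] pointing down, gripper open.
Joint ranges: [-3.07, 3.07], [-1.43, 2.12], [-1.02, 1.25], [-3.03, 1.67], [-3.05, -0], [-3.03, 3.03]. Speed limits (rad/s): [2.39, 2.39, 3.01, 3.14, 3.14, 3.14].

## Interface

Orientations are given as [roll, pitch, yaw] about the fixed x, y, z axes, in that order (R = Rz(yaw) Ry(pitch) Rx(roll)).
In Python, from station import arm gives the robot as it stands. The module is installed in compiled form; this text tells all that it offers.
- The arm moves only by the tool move_arm, never from a script. Its argument "increments" is a list of rows, each an object of numbers: "jaw": the gripper command: -1 is shut, 1 is fully open, values between are in proportion; "dx", "dy", "dz": the shift along the tool's x, y, z in m; "twist": the turn about the tool's z in rad. A call has 1 to 12 rows; each row shifts and turns the commanded pose from where the row before left it, along the tool's axes as they then stand; what a row does not reach is not made up. A row lasts 1/12 s, in which the tool goes at most 41.7 mm and 7.16 degrees, less where a joint would pass 70% of its speed; a pose out of reach is approached as far as the arm can. A call is refused whole if a number of a shift passes 0.0417 or a number of a turn 0.125, either way. A call with a gripper value outside its range is refused whole. The fingers move at their own pace and stop on an object; "force" is the grip in N (left out, the last holds). Time passes only in rows, so rows that do not move let the fingers close. It gives the time, the measured TCP pose, the force, the opening and the grip force at its end, in the units of the state.
- arm.get_state(): the state, without advancing time (a new reading comes with each control period).
- arm.grab_frame(name): name is "scene" or "top" or "wrist"; returns the picture (420x560x3 uint8, blue, green, red); there is no depth.
- arm.camera_info(name): a dict with "K" (3x3 intrinsics, pixels), "k1" (the pictures are not rectified: a ray, as slopes to the right and down, at radius r is drawn at 1 + k1 r^2 times it, then the intrinsics apply), "extrinsics" (4x4, takes a point from camera to world coordinates). Camera axes: x right, y down, z forward; pixel columns grow to the right and rows downward; lengths in m; the calibration is good to about 2 mm. A picture is of the moment at which its call begins: read the wrist's pose just before it. camera_info takes no time and is no camera call; for the wrist camera it gives the pose at the moment of the call.
- arm.job_done(): hands the job in; it is judged then, once.
Trained networks look in the newest picture that a camera, given by its name, has taken for a name from the list of things; names that differ only in an ending like _2 or _b are one class to them, and where a whole thing is asked for, a point or a joint stands for the part that bears it (a point fixed in the world has none). Each returns a list of dicts, best first, with "score" (0 to 1); they miss things now and then, are a little off and sometimes report something else, mostly with a low value. They report only what shows in the picture. A call takes as long as a camera call. They do not tell look-alikes from the thing itself.
- arm.find_in(camera, name): "position" ([x, y, z] in m, in world coordinates, good to about 4 mm: the middle of the surface that is visible of it).
- arm.silhouettes(camera, name): "pixels" (420x560 bool, what is visible of it).
- arm.pinpoint(camera, name): "position" ([x, y, z] in m, in world coordinates, good to about 4 mm: a listed point, or the origin of a listed thing).
The state is a dict: "t": time; "q": joint angles; "qd": joint speeds; "joint_efforts": joint torques, N m; "eef_pos": TCP position; "ee_rot": TCP orientation; "force": force on the tool from outside, world axes, zero at the start; "moment": the same for the moment, N m; "width": finger opening in m; "gripper_force": force on a finger pad.
Only numpy, scipy, OpenCV 4.12 (cv2) and the standard library are available. Lean on these libraries where they do the work, as an engineer would, in place of code of your own. Each camera call takes 0.05 s, during which the arm holds its last target. There are 200 camera calls.

## Working session

There is one attempt and no reset: what is moved stays moved. The work goes in short steps, Python scripts to look and compute and a tool call to move; the robot and the scene stay as the last step left them, time stands still between calls to the robot, and variables do not carry over. Pictures are saved under pics/ and viewed, at most 13 in all, crops included, and the job is handed in when it is done.

Besides the shell and the picture viewer there is one more tool, called after ">>>" as name(argument=value, ...), one argument or row to a line, values as JSON. move_arm: Moves the arm, as the interface text tells. Its arguments: {"type":"object","properties":{"increments":{"type":"array"},"force":{"type":"number"}},"required":["increments"]}

```bash
mkdir -p pics; cat > h.py <<'E'
import numpy as np, cv2
from station import arm
def find(cam,names,kind='pinpoint',n=3):
    for k in names:
        for r in getattr(arm,kind)(cam,k)[:n]:
            print(cam,kind,k,np.round(r['position'],4),round(r['score'],2))
def px(cam,P):
    c=arm.camera_info(cam);T=np.linalg.inv(c['extrinsics']);p=T[:3,:3]@np.array(P)+T[:3,3]
    s=p[:2]/p[2];s=s*(1+c['k1']*(s@s));return (np.array(c['K'])@[*s,1])[:2]
def unproj(cam,uv,z):
    c=arm.camera_info(cam);K=np.array(c['K']);E=np.array(c['extrinsics'])
    d=cv2.undistortPoints(np.array([[uv]],float),K,np.array([c['k1'],0,0,0.]))[0,0] 
    r=E[:3,:3]@[*d,1];return E[:3,3]+r*(z-E[2,3])/r[2]
E
python3 - <<'E'
from h import *
a=arm.grab_frame('top');b=arm.grab_frame('scene')
cv2.imwrite('pics/top.png',a);cv2.imwrite('pics/scene.png',b)
print(arm.get_state())
find('top',['station','plate_mid','tray_mid','pad','scraper','scraper_grip','cylinder','piece_a','jar_red','the_crucible','brass_weight'])
find('scene',['plate_mid','tray_mid','pad','scraper','scraper_grip','cylinder','piece_a'])
E
```

```text
{'t': 0.1, 'q': array([ 1.53309582e+00,  3.59302920e-01,  1.11540003e-02, -3.06571339e-04,
       -1.22410291e+00, -2.88065529e-01]), 'qd': array([ 0.00023323, -0.00178246,  0.00278547,  0.00196346,  0.00076286,
       -0.00150602]), 'joint_efforts': array([-4.62521766e-04, -5.84159768e+01,  2.93751061e+01,  7.01533824e+00,
        1.01758653e-02, -5.24193570e-05]), 'eef_pos': array([0.21595439, 0.63916205, 0.29132618]), 'ee_rot': array([ 3.14011524e+00, -1.37204420e-04, -3.25870319e-01]), 'force': array([ 0.52352579,  0.49665679, -0.04278783]), 'moment': array([ 0.02249289,  0.0313167 , -0.01595196]), 'gripper_force': 0.0, 'width': 0.08766736187301123}
top pinpoint station [ 0.5397  0.0445 -0.0011] 0.77
top pinpoint plate_mid [0.5363 0.0619 0.0613] 0.92
top pinpoint plate_mid [0.4978 0.0764 0.0589] 0.52
top pinpoint tray_mid [ 0.5642 -0.0975  0.0014] 0.86
top pinpoint pad [ 0.6196 -0.2634 -0.0017] 0.62
top pinpoint scraper [ 0.6133 -0.2568  0.0042] 0.93
top pinpoint scraper_grip [ 0.6145 -0.2588  0.1195] 0.9
top pinpoint scraper_grip [ 0.5392  0.0453 -0.0009] 0.68
top pinpoint scrap
[... 570 characters left out ...]
s_weight [ 0.536   0.0472 -0.0007] 0.22
scene pinpoint plate_mid [0.5373 0.0597 0.0606] 0.66
scene pinpoint plate_mid [ 6.165e-01 -2.661e-01  4.000e-04] 0.38
scene pinpoint tray_mid [ 0.5647 -0.0957  0.0084] 0.89
scene pinpoint pad [ 0.6164 -0.2649 -0.0008] 0.97
scene pinpoint scraper [ 0.6096 -0.2613  0.0034] 0.68
scene pinpoint scraper_grip [ 0.6114 -0.2524  0.1183] 0.97
scene pinpoint cylinder [ 0.3468  0.0109 -0.0011] 0.79
scene pinpoint cylinder [ 4.799e-01 -2.814e-01 -4.000e-04] 0.7
scene pinpoint cylinder [ 0.3927 -0.3155 -0.0028] 0.65
scene pinpoint piece_a [0.5102 0.0028 0.0602] 0.67
scene pinpoint piece_a [0.5858 0.0139 0.0589] 0.6
scene pinpoint piece_a [0.4998 0.0773 0.0588] 0.43
```

View pics/top.png

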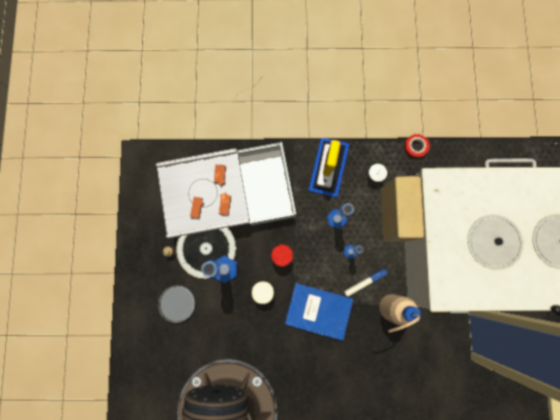

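View pics/scene.png

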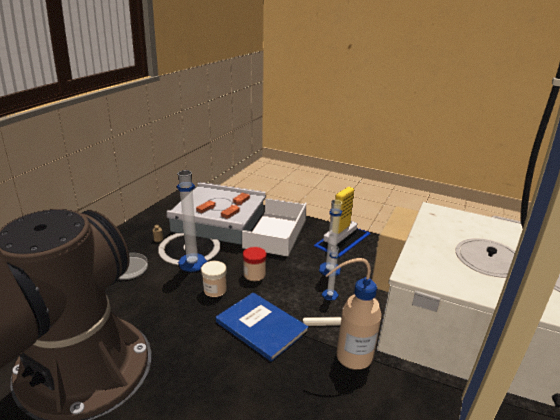

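Top view: plate at about (203,193), three brown pieces at (220,174), (197,207) and (225,204), tray at (268,185). The scraper is on the pad at (330,165), the jar at (283,255), and the brass weight at (168,252).

There are three cylinder candidates: A at (222,268), the largest; B at (338,217); C at (351,252), the smallest. B should be the middle-sized one. I'll check the heights and confirm in an enlarged crop.

```bash
python3 - <<'E'
from h import *
b=cv2.imread('pics/scene.png');a=cv2.imread('pics/top.png')
b2=b.copy()
for x,y in [(.346,.0117),(.4776,-.284),(.3917,-.314)]:
    for z,c in ((0,(0,255,0)),(.178,(0,0,255))):
        for im,cam in((b,'scene'),(a,'top')):
            u=px(cam,[x,y,z]); print(x,cam,z,u.round()); 
            if cam=='scene': cv2.drawMarker(b2,tuple(int(v) for v in u),c,0,6,1)
    
cv2.imwrite('pics/cyl.png',cv2.resize(b2[150:310,160:400],None,fx=3,fy=3,interpolation=cv2.INTER_CUBIC))
# yaws
for name in ['pad','scraper','station','piece_a']:
    for cam in ['top','scene']:
        for r in arm.silhouettes(cam,name)[:3]:
            m=r['pixels'].astype(np.uint8)
            ys,xs=np.nonzero(m); z={'pad':.008,'scraper':.03,'station':.06,'piece_a':.072}[name]
            P=np.array([unproj(cam,(x,y),z)[:2] for x,y in zip(xs,ys)],np.float32)
            (c,s,an)=cv2.minAreaRect(P*1000); print(name,cam,round(r['score'],2),len(xs),np.round(c),np.round(s),round(an,1))
E
```

```text
0.346 scene 0 [192. 264.]
0.346 top 0 [223. 269.]
0.346 scene 0.178 [185. 196.]
0.346 top 0.178 [212. 269.]
0.4776 scene 0 [330. 270.]
0.4776 top 0 [337. 218.]
0.4776 scene 0.178 [337. 202.]
0.4776 top 0.178 [348. 207.]
0.3917 scene 0 [330. 295.]
0.3917 top 0 [349. 251.]
0.3917 scene 0.178 [337. 223.]
0.3917 top 0.178 [364. 247.]
pad top 0.58 871 [ 613. -266.] [ 77. 148.] 75.7
scraper top 0.92 641 [ 616. -263.] [ 40. 128.] 77.5
scraper top 0.43 205 [503.  79.] [28. 54.] 77.6
scraper top 0.31 193 [590.  21.] [28. 51.] 85.5
scraper scene 0.63 681 [ 703. -240.] [329.  75.] 12.3Traceback (most recent call last):
  File "<stdin>", line 17, in <module>
  File "h.py", line 11, in unproj
    c=arm.camera_info(cam);K=np.array(c['K']);E=np.array(c['extrinsics'])
ValueError: time passes only in moves, steps and waits
```

View pics/cyl.png

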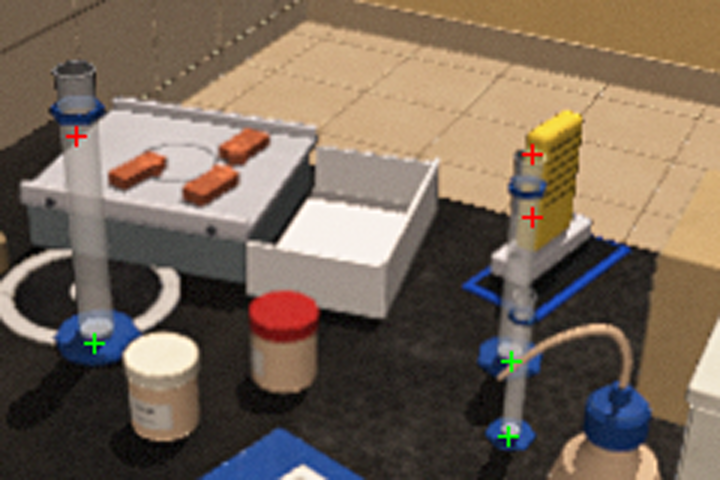

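The images agree: B, base (330,270) and top (337,202) in the scene view, matches 178 mm. A is taller and C is shorter, so B at about (0.478, -0.284) is the one to use. Next I move above the scraper.

>>> move_arm(
  increments=[
    {"twist":-0.076,"dz":-0.03,"jaw":1},
    {"dx":0.0252,"dy":0.032},
    {"dx":0.0252,"dy":0.032},
    {"dx":0.0252,"dy":0.032},
    {"dx":0.0252,"dy":0.032},
    {"dx":0.0252,"dy":0.032},
    {"dx":0.0252,"dy":0.032},
    {"dx":0.0252,"dy":0.032},
    {"dx":0.0252,"dy":0.032},
    {"dx":0.0252,"dy":0.032},
    {"dx":0.0252,"dy":0.032},
    {"dx":0.0252,"dy":0.032},
  ],
)

```text
$.increments[0]: bad value
```

>>> move_arm(
  increments=[
    {"dx":0.0252,"dy":0.032},
    {"dx":0.0252,"dy":0.032},
    {"dx":0.0252,"dy":0.032},
    {"dx":0.0252,"dy":0.032},
    {"dx":0.0252,"dy":0.032},
    {"dx":0.0252,"dy":0.032},
    {"dx":0.0252,"dy":0.032},
    {"dx":0.0252,"dy":0.032},
    {"dx":0.0252,"dy":0.032},
    {"dx":0.0252,"dy":0.032},
    {"dx":0.0252,"dy":0.032},
    {"dx":0.0252,"dy":0.032},
  ],
)

```text
$.increments[0]: bad value
```

```bash
cat >> h.py <<'E'
_c={}
def cache(cam): _c[cam]=arm.camera_info(cam)
def unp(cam,pts,z):
    c=_c[cam];K=np.array(c['K']);E=np.array(c['extrinsics'])
    p=np.array(pts,float).reshape(-1,2);n=(p-[K[0,2],K[1,2]])/[K[0,0],K[1,1]]
    s=n.copy()
    for _ in range(20): s=n/(1+c['k1']*(s**2).sum(1,keepdims=True))
    r=np.c_[s,np.ones(len(s))]@E[:3,:3].T
    return E[:3,3]+r*((z-E[2,3])/r[:,2])[:,None]
def rect(cam,name,z,n=1):
    for r in arm.silhouettes(cam,name)[:n]:
        m=r['pixels'].astype(np.uint8);ys,xs=np.nonzero(m)
        c,s,an=cv2.minAreaRect((unp(cam,np.c_[xs,ys],z)[:,:2]*1000).astype(np.float32))
        if s[1]>s[0]: an-=90
        print(cam,name,round(r['score'],2),len(xs),np.round(c,1),np.round(s),round(an,1))
def pose():
    s=arm.get_state();print('t',round(s['t'],2),'tcp',s['eef_pos'].round(4),'rpy',s['ee_rot'].round(4),'F',s['force'].round(1),'w',round(s['width'],4),'gf',round(s['gripper_force'],1),'q',s['q'].round(2));return s
def delta(p,yaw):
    s=arm.get_state();d=np.array(p)-s['eef_pos'];c,n=np.cos(yaw),np.sin(yaw)
    print('delta dx %.4f dy %.4f dz %.4f twist %.4f'%(d[0]*c+d[1]*n,d[0]*n-d[1]*c,-d[2],s['ee_rot'][2]-yaw))
E
python3 - <<'E'
from h import *
pose();cache('wrist');a=arm.grab_frame('wrist');cv2.imwrite('pics/w1.png',a);print(_c['wrist']['extrinsics'][:3].round(3))
find('wrist',['pad','scraper','scraper_grip','cylinder'],n=2)
rect('wrist','pad',.008);rect('wrist','scraper',.027)
E
```

```text
t 1.2 tcp [0.216  0.6395 0.2922] rpy [ 3.1416 -0.     -0.3257] F [ 0.5  0.5 -0.5] w 0.0877 gf 0.0 q [ 1.53  0.36  0.01 -0.   -1.22 -0.29]Traceback (most recent call last):
  File "<stdin>", line 2, in <module>
NameError: name '_c' is not defined
```

View pics/w1.png

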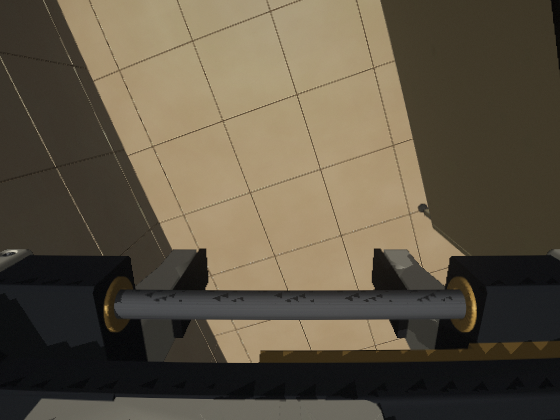

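The wrist picture shows only the floor, with the fingers at the bottom (190,300) and (390,300). The moves were refused because each row probably needs all five fields.

>>> move_arm(
  increments=[
    {"jaw":1,"dx":0,"dy":0,"dz":-0.03,"twist":-0.076},
    {"jaw":1,"dx":0.0252,"dy":0.032,"dz":0,"twist":0},
    {"jaw":1,"dx":0.0252,"dy":0.032,"dz":0,"twist":0},
    {"jaw":1,"dx":0.0252,"dy":0.032,"dz":0,"twist":0},
    {"jaw":1,"dx":0.0252,"dy":0.032,"dz":0,"twist":0},
    {"jaw":1,"dx":0.0252,"dy":0.032,"dz":0,"twist":0},
    {"jaw":1,"dx":0.0252,"dy":0.032,"dz":0,"twist":0},
    {"jaw":1,"dx":0.0252,"dy":0.032,"dz":0,"twist":0},
    {"jaw":1,"dx":0.0252,"dy":0.032,"dz":0,"twist":0},
    {"jaw":1,"dx":0.0252,"dy":0.032,"dz":0,"twist":0},
    {"jaw":1,"dx":0.0252,"dy":0.032,"dz":0,"twist":0},
    {"jaw":1,"dx":0.0252,"dy":0.032,"dz":0,"twist":0},
  ],
)

```text
t: 2.25
eef_pos: [0.3979, 0.228, 0.3227]
ee_rot: [-3.14, -0.001, -0.249]
force: [1.1, 1.3, 0.3]
width: 0.0878
gripper_force: 0.0
```

```bash
sed -i 's/^_c={}//; 1a _c={}' h.py; grep -c "def delta" h.py; python3 -c "
from h import *
pose();cache('wrist');delta([.612,-.256,.32],-.25)"
```

```text
1
t 2.25 tcp [0.3979 0.228  0.3227] rpy [-3.1404e+00 -5.0000e-04 -2.4920e-01] F [1.1 1.3 0.3] w 0.0878 gf 0.0 q [ 0.95 -0.03 -0.39  0.   -1.21  0.37]
delta dx 0.3272 dy 0.4159 dz 0.0027 twist 0.0008
```

>>> move_arm(
  increments=[
    {"jaw":1,"dx":0.0252,"dy":0.032,"dz":0,"twist":0},
    {"jaw":1,"dx":0.0252,"dy":0.032,"dz":0,"twist":0},
    {"jaw":1,"dx":0.0252,"dy":0.032,"dz":0,"twist":0},
    {"jaw":1,"dx":0.0252,"dy":0.032,"dz":0,"twist":0},
    {"jaw":1,"dx":0.0252,"dy":0.032,"dz":0,"twist":0},
    {"jaw":1,"dx":0.0252,"dy":0.032,"dz":0,"twist":0},
    {"jaw":1,"dx":0.0252,"dy":0.032,"dz":0,"twist":0},
    {"jaw":1,"dx":0.0252,"dy":0.032,"dz":0,"twist":0},
    {"jaw":1,"dx":0.0252,"dy":0.032,"dz":0,"twist":0},
    {"jaw":1,"dx":0.0252,"dy":0.032,"dz":0,"twist":0},
    {"jaw":1,"dx":0.0252,"dy":0.032,"dz":0,"twist":0},
    {"jaw":1,"dx":0.0252,"dy":0.032,"dz":0,"twist":0},
  ],
)

```text
t: 3.25
eef_pos: [0.5962, -0.2192, 0.3223]
ee_rot: [-3.142, -0.0, -0.25]
force: [1.1, 1.3, 0.1]
width: 0.0879
gripper_force: 0.0
```

```bash
python3 - <<'E'
from h import *
pose();cache('wrist');a=arm.grab_frame('wrist');cv2.imwrite('pics/w2.png',a);print(_c['wrist']['extrinsics'][:3].round(3))
find('wrist',['pad','scraper','scraper_grip'],n=1)
rect('wrist','pad',.008);rect('wrist','scraper',.027)
E
```

```text
t 3.25 tcp [ 0.5962 -0.2192  0.3223] rpy [-3.1416e+00 -4.0000e-04 -2.4990e-01] F [1.1 1.3 0.1] w 0.0879 gf 0.0 q [-0.05  0.28 -0.04  0.   -1.26  1.37]Traceback (most recent call last):
  File "<stdin>", line 2, in <module>
NameError: name '_c' is not defined
```

View pics/w2.png

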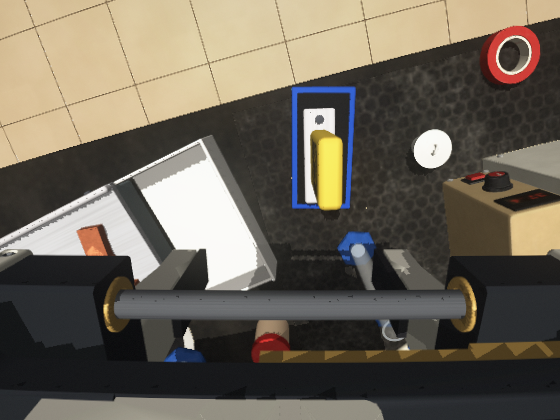

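The wrist view shows the pad's blue frame at about (323,148), the scraper on it with its handle at (328,170), and the cylinder foot at (356,246). I'll measure the pad by its blue frame.

```bash
sed -i 's/\b_c\b/CI/g' h.py; python3 - <<'E'
from h import *
cache('wrist');a=arm.grab_frame('wrist');print(CI['wrist']['extrinsics'][:3].round(3))
find('wrist',['pad','scraper','scraper_grip'],n=1)
rect('wrist','pad',.008);rect('wrist','scraper',.027)
h=cv2.cvtColor(a,cv2.COLOR_BGR2HSV);m=cv2.inRange(h,(105,150,90),(130,255,255));m[:, :270]=0;m[:,370:]=0;m[225:]=0
ys,xs=np.nonzero(m);
for z in (.008,.0):
    c,s,an=cv2.minAreaRect((unp('wrist',np.c_[xs,ys],z)[:,:2]*1000).astype(np.float32));print('blue',z,np.round(c,1),np.round(s,1),an)
w=cv2.inRange(h,(0,0,140),(180,60,255));w[:,:298]=0;w[:,340:]=0;w[:95]=0;w[210:]=0
ys,xs=np.nonzero(w);c,s,an=cv2.minAreaRect((unp('wrist',np.c_[xs,ys],.027+.008)[:,:2]*1000).astype(np.float32));print('foot',np.round(c,1),np.round(s,1),an, xs.min(),xs.max(),ys.min(),ys.max())
yl=cv2.inRange(h,(20,150,60),(35,255,255));yl[215:]=0
ys,xs=np.nonzero(yl);print('handle',xs.min(),xs.max(),ys.min(),ys.max())
E
```

```text
[[-0.25  -0.925 -0.285  0.675]
 [-0.968  0.24   0.072 -0.243]
 [ 0.001  0.294 -0.956  0.413]]
wrist pinpoint scraper [ 0.6107 -0.2603  0.0085] 0.84
wrist pinpoint scraper_grip [ 0.6152 -0.2584  0.1222] 0.82
wrist pad 0.73 3978 [ 615.5 -263.8] [ 76. 149.] -14.3
wrist scraper 0.95 3575 [ 605.6 -259.5] [ 44. 122.] -12.2
blue 0.008 [ 616.1 -263.6] [ 74.9 147.6] 75.66934967041016
blue 0.0 [ 614.9 -264. ] [ 76.4 150.5] 75.66936492919922
foot [ 613.1 -256.7] [ 34.3 108.4] 77.36618041992188 298 329 111 205
handle 306 336 133 213
```

>>> move_arm(
  increments=[
    {"jaw":1,"dx":0.013,"dy":0.017,"dz":0,"twist":0},
    {"jaw":1,"dx":0.013,"dy":0.017,"dz":0.01,"twist":0},
    {"jaw":1,"dx":0,"dy":0,"dz":0.035,"twist":0},
    {"jaw":1,"dx":0,"dy":0,"dz":0.035,"twist":0},
    {"jaw":1,"dx":0,"dy":0,"dz":0.03,"twist":0},
    {"jaw":1,"dx":0,"dy":0,"dz":0.025,"twist":0},
    {"jaw":1,"dx":0,"dy":0,"dz":0.02,"twist":0},
    {"jaw":0,"dx":0,"dy":0,"dz":0,"twist":0},
    {"jaw":-0.4,"dx":0,"dy":0,"dz":0,"twist":0},
    {"jaw":-1,"dx":0,"dy":0,"dz":0,"twist":0},
    {"jaw":-1,"dx":0,"dy":0,"dz":0,"twist":0},
    {"jaw":-1,"dx":0,"dy":0,"dz":0,"twist":0},
  ],
  force=45,
)

```text
t: 4.6
eef_pos: [0.6133, -0.2562, 0.1692]
ee_rot: [-3.141, -0.003, -0.249]
force: [0.3, -0.1, -0.6]
width: 0.0597
gripper_force: 0.0
```

```bash
python3 - <<'E'
from h import *
pose();cache('top')
arm.grab_frame('top');P=[]
pm=np.array([.5368,.0608]);t=np.array([.5645,-.0966]);d=pm-t;yaw=np.arctan2(-d[0],d[1]);print('yaw',yaw,np.linalg.norm(d))
R=np.array([[np.cos(yaw),np.sin(yaw)],[-np.sin(yaw),np.cos(yaw)]])
for r in arm.pinpoint('top','piece_a')[:4]: print((R@(np.array(r['position'][:2])-pm)).round(3),r['score'])
rect('top','piece_a',.07,4);rect('top','station',.06)
E
```

```text
t 4.6 tcp [ 0.6133 -0.2562  0.1692] rpy [-3.1413e+00 -3.0000e-03 -2.4930e-01] F [ 0.3 -0.1 -0.6] w 0.0597 gf 0.0 q [-0.1   0.43 -0.17  0.   -0.97  1.42]
yaw 0.1742009967523452 0.15981880364963316
top station 0.78 2772 [557.2 -91.5] [193. 133.] 9.8
```

>>> move_arm(
  increments=[
    {"jaw":-1,"dx":0,"dy":0,"dz":0.002,"twist":0},
    {"jaw":-1,"dx":0,"dy":0,"dz":0,"twist":0},
    {"jaw":-1,"dx":0,"dy":0,"dz":0,"twist":0},
    {"jaw":-1,"dx":0,"dy":0,"dz":0,"twist":0},
    {"jaw":-1,"dx":0,"dy":0,"dz":0,"twist":0},
    {"jaw":-1,"dx":0,"dy":0,"dz":0,"twist":0},
    {"jaw":-1,"dx":0,"dy":0,"dz":0,"twist":0},
    {"jaw":-1,"dx":0,"dy":0,"dz":0,"twist":0},
  ],
)

```text
t: 5.47
eef_pos: [0.6124, -0.2563, 0.1649]
ee_rot: [3.142, 0.0, -0.25]
force: [0.7, -0.9, -1.8]
width: 0.0216
gripper_force: 45.0
```

```bash
python3 - <<'E'
from h import *
pose()
E
```

```text
t 5.47 tcp [ 0.6124 -0.2563  0.1649] rpy [ 3.1416e+00  4.0000e-04 -2.4990e-01] F [ 0.7 -0.9 -1.8] w 0.0216 gf 45.0 q [-0.1   0.44 -0.17 -0.   -0.96  1.42]
```

>>> move_arm(
  increments=[
    {"jaw":-1,"dx":0,"dy":0,"dz":-0.02,"twist":0},
    {"jaw":-1,"dx":0,"dy":0,"dz":-0.035,"twist":0},
    {"jaw":-1,"dx":0,"dy":0,"dz":-0.04,"twist":0},
    {"jaw":-1,"dx":0,"dy":0,"dz":-0.04,"twist":0},
    {"jaw":-1,"dx":0,"dy":0,"dz":0,"twist":-0.106},
    {"jaw":-1,"dx":0,"dy":0,"dz":0,"twist":-0.106},
    {"jaw":-1,"dx":0,"dy":0,"dz":0,"twist":-0.106},
    {"jaw":-1,"dx":0,"dy":0,"dz":0,"twist":-0.106},
    {"jaw":-1,"dx":-0.002,"dy":-0.02,"dz":0,"twist":0},
    {"jaw":-1,"dx":-0.002,"dy":-0.038,"dz":0,"twist":0},
    {"jaw":-1,"dx":-0.002,"dy":-0.04,"dz":0,"twist":0},
    {"jaw":-1,"dx":-0.002,"dy":-0.04,"dz":0,"twist":0},
  ],
)

```text
t: 6.47
eef_pos: [0.5799, -0.1208, 0.2995]
ee_rot: [-3.141, 0.001, 0.173]
force: [1.0, 1.2, -1.8]
width: 0.0217
gripper_force: 45.0
```

>>> move_arm(
  increments=[
    {"jaw":-1,"dx":-0.002,"dy":-0.04,"dz":0,"twist":0},
    {"jaw":-1,"dx":-0.002,"dy":-0.04,"dz":0,"twist":0},
    {"jaw":-1,"dx":-0.002,"dy":-0.04,"dz":0,"twist":0},
    {"jaw":-1,"dx":-0.002,"dy":-0.04,"dz":0,"twist":0},
    {"jaw":-1,"dx":-0.002,"dy":-0.04,"dz":0,"twist":0},
    {"jaw":-1,"dx":-0.002,"dy":-0.04,"dz":0,"twist":0},
    {"jaw":-1,"dx":0,"dy":-0.027,"dz":0,"twist":0},
    {"jaw":-1,"dx":0,"dy":0,"dz":0,"twist":0},
  ],
)

```text
t: 7.13
eef_pos: [0.5217, 0.1433, 0.3002]
ee_rot: [-3.14, -0.001, 0.178]
force: [0.4, 0.3, -2.7]
width: 0.0219
gripper_force: 45.0
```

```bash
python3 - <<'E'
from h import *
pose();cache('wrist');a=arm.grab_frame('wrist');cv2.imwrite('pics/w3.png',a)
find('wrist',['scraper','plate_mid','station','tray_mid','piece_a'],n=3)
delta([.523,.1396,.2189],.174)
E
```

```text
t 7.13 tcp [0.5217 0.1433 0.3002] rpy [-3.1403e+00 -6.0000e-04  1.7800e-01] F [ 0.4  0.3 -2.7] w 0.0219 gf 45.0 q [ 0.63  0.13 -0.27 -0.   -1.17  1.12]
wrist pinpoint scraper [0.5206 0.1408 0.1486] 0.87
wrist pinpoint plate_mid [0.5359 0.0592 0.0658] 0.59
wrist pinpoint plate_mid [0.5852 0.0177 0.0563] 0.35
wrist pinpoint station [ 0.5347  0.0526 -0.0017] 0.74
wrist pinpoint tray_mid [ 0.5662 -0.0961  0.0055] 0.58
wrist pinpoint piece_a [0.5063 0.0022 0.0627] 0.98
wrist pinpoint piece_a [0.4938 0.0764 0.0593] 0.69
wrist pinpoint piece_a [0.5825 0.0192 0.0579] 0.57
delta dx 0.0006 dy -0.0014 dz 0.0812 twist -0.0011
```

View pics/w3.png

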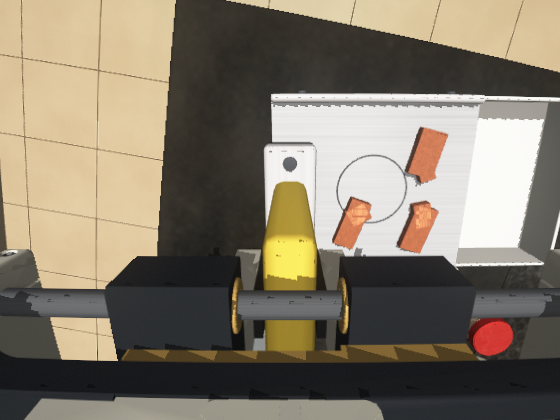

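Wrist view: the scraper foot at (290,200) is in line with the plate. The pieces at (352,224), (420,228) and (428,155) all lie ahead of it towards the tray at right. I'll lower it to about a 2 mm gap and wipe.

>>> move_arm(
  increments=[
    {"jaw":-1,"dx":0,"dy":0,"dz":0.02,"twist":0},
    {"jaw":-1,"dx":0,"dy":0,"dz":0.025,"twist":0},
    {"jaw":-1,"dx":0,"dy":0,"dz":0.02,"twist":0},
    {"jaw":-1,"dx":0,"dy":0,"dz":0.01,"twist":0},
    {"jaw":-1,"dx":0,"dy":0,"dz":0.004,"twist":0},
    {"jaw":-1,"dx":0,"dy":0,"dz":0.002,"twist":0},
    {"jaw":-1,"dx":0,"dy":0,"dz":0,"twist":0},
  ],
)

```text
t: 8.02
eef_pos: [0.5232, 0.1389, 0.2197]
ee_rot: [3.142, -0.001, 0.174]
force: [0.2, 0.2, -2.7]
width: 0.0219
gripper_force: 45.0
```

```bash
python3 - <<'E'
from h import *
pose();cache('wrist');arm.grab_frame('wrist');pose()
find('wrist',['scraper'],n=1)
E
```

```text
t 8.02 tcp [0.5232 0.1389 0.2197] rpy [ 3.1416e+00 -7.0000e-04  1.7380e-01] F [ 0.2  0.2 -2.7] w 0.0219 gf 45.0 q [ 0.62  0.2  -0.39  0.   -0.98  1.12]
t 8.07 tcp [0.5233 0.1391 0.2201] rpy [-3.1413e+00 -1.4000e-03  1.7400e-01] F [-0.7 -0.  -1.7] w 0.0221 gf 45.0 q [ 0.62  0.2  -0.39  0.   -0.98  1.12]
wrist pinpoint scraper [0.5241 0.1323 0.0659] 0.82
```

>>> move_arm(
  increments=[
    {"jaw":-1,"dx":0,"dy":0.006,"dz":0.0012,"twist":0},
    {"jaw":-1,"dx":0,"dy":0.012,"dz":0,"twist":0},
    {"jaw":-1,"dx":0,"dy":0.012,"dz":0,"twist":0},
    {"jaw":-1,"dx":0,"dy":0.012,"dz":0,"twist":0},
    {"jaw":-1,"dx":0,"dy":0.012,"dz":0,"twist":0},
    {"jaw":-1,"dx":0,"dy":0.012,"dz":0,"twist":0},
    {"jaw":-1,"dx":0,"dy":0.012,"dz":0,"twist":0},
    {"jaw":-1,"dx":0,"dy":0.012,"dz":0,"twist":0},
    {"jaw":-1,"dx":0,"dy":0.012,"dz":0,"twist":0},
  ],
)

```text
t: 8.87
eef_pos: [0.5405, 0.0373, 0.218]
ee_rot: [-3.142, -0.0, 0.174]
force: [-0.1, 0.7, -1.7]
width: 0.0216
gripper_force: 45.0
```

```bash
python3 - <<'E'
from h import *
pose();a=arm.grab_frame('wrist');cv2.imwrite('pics/w4.png',a)
b=arm.grab_frame('top');cv2.imwrite('pics/t4.png',np.hstack([cv2.resize(b[130:250,140:310],None,fx=2.35,fy=2.35),cv2.resize(a,(376,282))]))
find('wrist',['piece_a'])
E
```

```text
t 8.87 tcp [0.5405 0.0373 0.218 ] rpy [-3.1415 -0.      0.1739] F [-0.1  0.7 -1.7] w 0.0216 gf 45.0 q [ 0.43  0.2  -0.39 -0.   -0.98  1.31]
wrist pinpoint piece_a [0.587  0.0138 0.0564] 0.88
wrist pinpoint piece_a [0.5082 0.0013 0.0588] 0.84
wrist pinpoint piece_a [ 0.5104 -0.0253  0.0586] 0.59
```

View pics/t4.png

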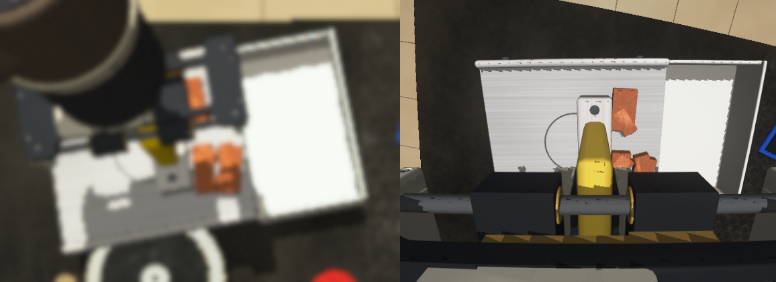

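The crops show all three pieces held ahead of the foot (wrist crop at (625,110), (622,160), (645,162)), and nothing has slipped behind. I'll carry on over the edge.

>>> move_arm(
  increments=[
    {"jaw":-1,"dx":0,"dy":0.012,"dz":0,"twist":0},
    {"jaw":-1,"dx":0,"dy":0.012,"dz":0,"twist":0},
    {"jaw":-1,"dx":0,"dy":0.012,"dz":0,"twist":0},
    {"jaw":-1,"dx":0,"dy":0.012,"dz":0,"twist":0},
    {"jaw":-1,"dx":0,"dy":0.012,"dz":0,"twist":0},
    {"jaw":-1,"dx":0,"dy":0.012,"dz":0,"twist":0},
    {"jaw":-1,"dx":0,"dy":0.012,"dz":0,"twist":0},
    {"jaw":-1,"dx":0,"dy":0.006,"dz":0,"twist":0},
    {"jaw":-1,"dx":0,"dy":0,"dz":0,"twist":0},
    {"jaw":-1,"dx":0,"dy":0,"dz":-0.03,"twist":0},
    {"jaw":-1,"dx":0,"dy":0,"dz":-0.04,"twist":0},
  ],
)

```text
t: 9.93
eef_pos: [0.5539, -0.0503, 0.2851]
ee_rot: [-3.141, 0.008, 0.173]
force: [1.5, 0.3, -2.1]
width: 0.0219
gripper_force: 45.0
```

```bash
python3 - <<'E'
from h import *
pose();a=arm.grab_frame('wrist');cache('wrist')
b=arm.grab_frame('top');cv2.imwrite('pics/t5.png',np.hstack([cv2.resize(b[130:250,140:310],None,fx=2.35,fy=2.35),cv2.resize(a,(376,282))]))
find('wrist',['piece_a','plate_mid'],n=4);find('top',['piece_a'],n=4)
delta([.6157,-.2637,.2895],-.25)
E
```

```text
t 9.93 tcp [ 0.5539 -0.0503  0.2851] rpy [-3.1411  0.0081  0.1732] F [ 1.5  0.3 -2.1] w 0.0219 gf 45.0 q [ 0.26  0.17 -0.26 -0.   -1.15  1.48]
wrist pinpoint piece_a [ 0.5179 -0.0918  0.0162] 0.95
wrist pinpoint piece_a [ 0.6001 -0.0514  0.0155] 0.63
wrist pinpoint plate_mid [0.5351 0.0607 0.0647] 0.93
top pinpoint piece_a [ 0.5149 -0.0626  0.0171] 0.65
top pinpoint piece_a [ 0.5168 -0.0918  0.0143] 0.56
delta dx 0.1112 dy 0.1925 dz -0.0016 twist 0.4243
```

View pics/t5.png

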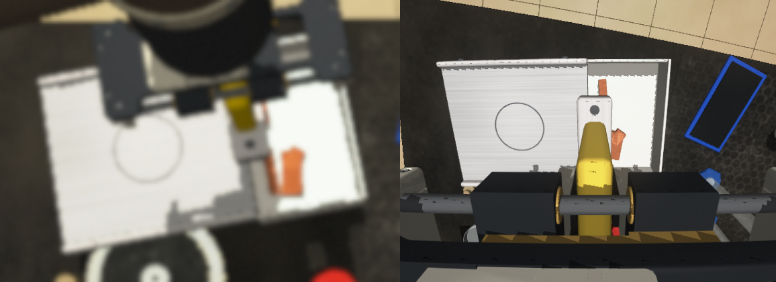

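Both crops show the plate clear, with pieces in the tray at (290,172), (268,180) and (603,88). Next I return the scraper to the pad.

>>> move_arm(
  increments=[
    {"jaw":-1,"dx":0,"dy":0,"dz":0,"twist":0.106},
    {"jaw":-1,"dx":0,"dy":0,"dz":0,"twist":0.106},
    {"jaw":-1,"dx":0,"dy":0,"dz":0,"twist":0.106},
    {"jaw":-1,"dx":0,"dy":0,"dz":0,"twist":0.106},
    {"jaw":-1,"dx":0.01,"dy":0.0175,"dz":0,"twist":0},
    {"jaw":-1,"dx":0.018,"dy":0.031,"dz":0,"twist":0},
    {"jaw":-1,"dx":0.018,"dy":0.031,"dz":0,"twist":0},
    {"jaw":-1,"dx":0.018,"dy":0.031,"dz":0,"twist":0},
    {"jaw":-1,"dx":0.018,"dy":0.031,"dz":0,"twist":0},
    {"jaw":-1,"dx":0.018,"dy":0.031,"dz":0,"twist":0},
    {"jaw":-1,"dx":0.011,"dy":0.02,"dz":0,"twist":0},
    {"jaw":-1,"dx":0,"dy":0,"dz":0.02,"twist":0},
  ],
)

```text
t: 11.18
eef_pos: [0.6175, -0.2685, 0.2691]
ee_rot: [3.14, -0.003, -0.252]
force: [2.1, 0.2, -0.5]
width: 0.0219
gripper_force: 45.0
```

>>> move_arm(
  increments=[
    {"jaw":-1,"dx":0,"dy":0,"dz":0.03,"twist":0},
    {"jaw":-1,"dx":0,"dy":0,"dz":0.03,"twist":0},
    {"jaw":-1,"dx":0,"dy":0,"dz":0,"twist":0},
    {"jaw":-1,"dx":0,"dy":0,"dz":0,"twist":0},
  ],
)

```text
t: 11.52
eef_pos: [0.6145, -0.2637, 0.2053]
ee_rot: [3.141, 0.006, -0.25]
force: [0.6, -0.2, -1.4]
width: 0.022
gripper_force: 45.0
```

```bash
python3 - <<'E'
from h import *
pose();cache('wrist');a=arm.grab_frame('wrist');cv2.imwrite('pics/w6.png',a)
pose();find('wrist',['scraper','pad'],n=1)
h=cv2.cvtColor(a,cv2.COLOR_BGR2HSV);m=cv2.inRange(h,(105,150,70),(130,255,255));
n,l,st,ce=cv2.connectedComponentsWithStats(m)
for i in range(1,n):
    if st[i,4]>300:
        ys,xs=np.nonzero(l==i);c,s,an=cv2.minAreaRect((unp('wrist',np.c_[xs,ys],.008)[:,:2]*1000).astype(np.float32));print(st[i],np.round(c,1),np.round(s,1),an)
delta([.6157,-.2637,.166],-.25)
E
```

```text
t 11.52 tcp [ 0.6145 -0.2637  0.2053] rpy [ 3.1408  0.0062 -0.2497] F [ 0.6 -0.2 -1.4] w 0.022 gf 45.0 q [-0.11  0.41 -0.11 -0.   -1.05  1.44]
t 11.57 tcp [ 0.6159 -0.264   0.2078] rpy [ 3.1407e+00  1.7000e-03 -2.4910e-01] F [ 1.1 -0.2 -1.1] w 0.0218 gf 45.0 q [-0.11  0.41 -0.11  0.   -1.05  1.44]
wrist pinpoint scraper [ 0.6124 -0.27    0.0486] 0.64
[ 247  111   88  138 2587] [ 627.2 -266.8] [ 74.6 125.8] 75.79881286621094
delta dx -0.0013 dy -0.0000 dz 0.0440 twist 0.0010
```

View pics/w6.png

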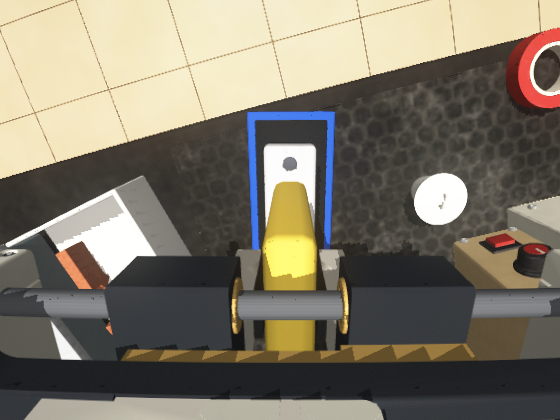

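The wrist view shows the foot (290,180) centred in the blue frame (290,180) and parallel to it. Lowering.

>>> move_arm(
  increments=[
    {"jaw":-1,"dx":0,"dy":0,"dz":0.02,"twist":0},
    {"jaw":-1,"dx":0,"dy":0,"dz":0.015,"twist":0},
    {"jaw":-1,"dx":0,"dy":0,"dz":0.005,"twist":0},
    {"jaw":-1,"dx":0,"dy":0,"dz":0.001,"twist":0},
    {"jaw":-1,"dx":0,"dy":0,"dz":0.001,"twist":0},
    {"jaw":-1,"dx":0,"dy":0,"dz":0,"twist":0},
  ],
)

```text
t: 12.17
eef_pos: [0.6166, -0.2642, 0.1675]
ee_rot: [3.141, -0.002, -0.249]
force: [0.6, 0.3, -2.3]
width: 0.0216
gripper_force: 45.0
```

```bash
python3 - <<'E'
from h import *
pose();arm.grab_frame('top');pose()
E
```

```text
t 12.17 tcp [ 0.6166 -0.2642  0.1675] rpy [ 3.1415e+00 -2.2000e-03 -2.4940e-01] F [ 0.6  0.3 -2.3] w 0.0216 gf 45.0 q [-0.11  0.45 -0.15  0.   -0.97  1.44]
t 12.22 tcp [ 0.6165 -0.2641  0.1674] rpy [ 3.1416e+00 -2.0000e-03 -2.4950e-01] F [ 0.2 -0.  -2.7] w 0.0218 gf 45.0 q [-0.11  0.45 -0.15  0.   -0.97  1.44]
```

>>> move_arm(
  increments=[
    {"jaw":-1,"dx":0,"dy":0,"dz":0.001,"twist":0},
    {"jaw":-1,"dx":0,"dy":0,"dz":0.0005,"twist":0},
    {"jaw":-1,"dx":0,"dy":0,"dz":0.0005,"twist":0},
    {"jaw":-1,"dx":0,"dy":0,"dz":0,"twist":0},
  ],
)

```text
t: 12.55
eef_pos: [0.6163, -0.2641, 0.165]
ee_rot: [3.141, -0.001, -0.25]
force: [0.3, 0.0, 4.7]
width: 0.022
gripper_force: 45.0
```

Contact is made (force went from -2.5 to +4.7 N). I open slowly and then rise.

>>> move_arm(
  increments=[
    {"jaw":-0.4,"dx":0,"dy":0,"dz":0,"twist":0},
    {"jaw":-0.3,"dx":0,"dy":0,"dz":0,"twist":0},
    {"jaw":0,"dx":0,"dy":0,"dz":0,"twist":0},
    {"jaw":0.5,"dx":0,"dy":0,"dz":0,"twist":0},
    {"jaw":1,"dx":0,"dy":0,"dz":0,"twist":0},
    {"jaw":1,"dx":0,"dy":0,"dz":0,"twist":0},
    {"jaw":1,"dx":0,"dy":0,"dz":-0.015,"twist":0},
    {"jaw":1,"dx":0,"dy":0,"dz":-0.035,"twist":0},
    {"jaw":1,"dx":0,"dy":0,"dz":-0.04,"twist":0},
    {"jaw":1,"dx":0,"dy":0,"dz":-0.04,"twist":0},
    {"jaw":1,"dx":-0.02,"dy":0,"dz":-0.03,"twist":0},
    {"jaw":1,"dx":-0.03,"dy":0,"dz":0,"twist":0},
  ],
)

```text
t: 13.55
eef_pos: [0.5706, -0.2528, 0.3307]
ee_rot: [3.14, -0.01, -0.249]
force: [0.9, -0.5, 0.3]
width: 0.0864
gripper_force: 0.0
```

>>> move_arm(
  increments=[
    {"jaw":1,"dx":-0.02,"dy":0,"dz":0,"twist":0},
    {"jaw":1,"dx":0,"dy":0,"dz":0,"twist":0},
    {"jaw":1,"dx":0,"dy":0,"dz":0,"twist":0},
  ],
)

```text
t: 13.8
eef_pos: [0.5473, -0.2466, 0.3251]
ee_rot: [-3.141, -0.002, -0.25]
force: [0.8, 0.2, -0.3]
width: 0.0873
gripper_force: 0.0
```

```bash
python3 - <<'E'
from h import *
pose();cache('wrist');cache('top');a=arm.grab_frame('wrist');cv2.imwrite('pics/w7.png',a)
b=arm.grab_frame('scene')
find('wrist',['scraper','scraper_grip','pad','cylinder'],n=1);rect('wrist','pad',.008);rect('wrist','scraper',.03)
find('scene',['cylinder'])
s=[r for r in arm.silhouettes('wrist','scraper')[:1]]
cv2.imwrite('pics/s7.png',np.hstack([cv2.resize(b[150:320,140:400],None,fx=1.5,fy=1.5),cv2.resize(a,(340,255))]))
E
```

```text
t 13.8 tcp [ 0.5473 -0.2466  0.3251] rpy [-3.1413e+00 -1.8000e-03 -2.4970e-01] F [ 0.8  0.2 -0.3] w 0.0873 gf 0.0 q [-0.1   0.22 -0.11  0.   -1.24  1.42]
wrist pinpoint scraper [ 0.6177 -0.2704  0.0103] 0.59
wrist pinpoint scraper_grip [ 0.618  -0.2643  0.1189] 0.91
wrist pinpoint cylinder [ 0.4728 -0.279  -0.0061] 0.74
wrist pad 0.61 4913 [ 616.2 -263.8] [ 77. 150.] -13.6
wrist scraper 0.56 3178 [ 617. -263.] [ 37. 110.] -14.1
scene pinpoint cylinder [ 0.3929 -0.3149 -0.0005] 0.9
scene pinpoint cylinder [ 0.478  -0.2789  0.001 ] 0.87
scene pinpoint cylinder [ 0.3462  0.0085 -0.0028] 0.67
```

View pics/s7.png

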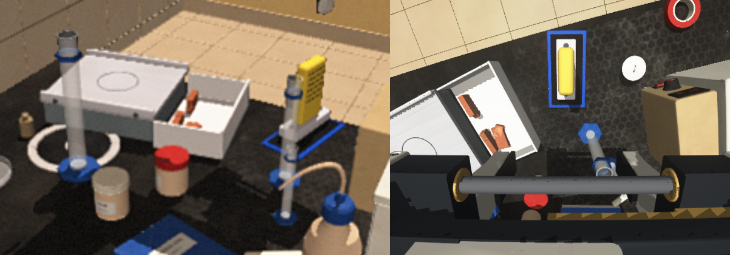

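Scene crop: three pieces in the tray at (180,110). Wrist crop: the scraper is upright and central in the pad's blue frame at (567,70). The red-capped jar is unmoved. Next, the middle cylinder, with its foot at wrist crop (590,133).

```bash
python3 - <<'E'
from h import *
cache('wrist');a=cv2.imread('pics/w7.png')
h=cv2.cvtColor(a,cv2.COLOR_BGR2HSV);m=cv2.inRange(h,(100,120,60),(130,255,255))
n,l,st,ce=cv2.connectedComponentsWithStats(m)
for i in range(1,n):
    if st[i,4]>60:
        ys,xs=np.nonzero(l==i)
        for z in (.008,.15):
            P=unp('wrist',np.c_[xs,ys],z)[:,:2]*1000;(c,r)=cv2.minEnclosingCircle(P.astype(np.float32));print(st[i],z,np.round(c,1),round(r,1))
delta([.477,-.282,.3],-.25)
E
```

```text
[ 258   50   66  128 2154] 0.008 [ 615.7 -264.4] 82.2
[ 258   50   66  128 2154] 0.15 [ 619.1 -264.8] 53.5
[309 202  41  35 743] 0.008 [ 477.4 -279.9] 26.7
[309 202  41  35 743] 0.15 [ 529.  -274.9] 17.4
[332 258  41  28 303] 0.008 [ 395.4 -296.3] 29.0
[332 258  41  28 303] 0.15 [ 475.6 -285.6] 18.9
[165 338  16  23 154] 0.008 [333.5  -3.9] 23.3
[165 338  16  23 154] 0.15 [435.3 -95.1] 15.2
[281 342 100   8 727] 0.008 [ 281.  -240.1] 74.4
[281 342 100   8 727] 0.15 [ 401.1 -249. ] 48.5
delta dx -0.0603 dy 0.0518 dz 0.0235 twist 0.0002
```

>>> move_arm(
  increments=[
    {"jaw":1,"dx":-0.03,"dy":0.0255,"dz":0,"twist":0},
    {"jaw":1,"dx":-0.0305,"dy":0.0255,"dz":0,"twist":0},
    {"jaw":1,"dx":0,"dy":0,"dz":0,"twist":0},
    {"jaw":1,"dx":0,"dy":0,"dz":0.025,"twist":0},
    {"jaw":1,"dx":0,"dy":0,"dz":0.035,"twist":0},
    {"jaw":1,"dx":0,"dy":0,"dz":0.035,"twist":0},
    {"jaw":1,"dx":0,"dy":0,"dz":0.025,"twist":0},
    {"jaw":1,"dx":0,"dy":0,"dz":0.015,"twist":0},
    {"jaw":1,"dx":0,"dy":0,"dz":0.005,"twist":0},
    {"jaw":1,"dx":0,"dy":0,"dz":0,"twist":0},
    {"jaw":1,"dx":0,"dy":0,"dz":0,"twist":0},
  ],
)

```text
t: 15.22
eef_pos: [0.4774, -0.2814, 0.1847]
ee_rot: [3.141, -0.001, -0.249]
force: [0.8, -0.4, 0.6]
width: 0.0878
gripper_force: 0.0
```

```bash
python3 - <<'E'
from h import *
pose();cache('wrist');a=arm.grab_frame('wrist');pose();cv2.imwrite('pics/w8.png',a[:, :])
find('wrist',['cylinder'],n=2); delta([.477,-.281,.180],-.25)
E
```

```text
t 15.22 tcp [ 0.4774 -0.2814  0.1847] rpy [ 3.1412e+00 -7.0000e-04 -2.4950e-01] F [ 0.8 -0.4  0.6] w 0.0878 gf 0.0 q [-0.18  0.26 -0.4   0.   -0.91  1.5 ]
t 15.27 tcp [ 0.4777 -0.2814  0.1852] rpy [ 3.1414e+00 -1.9000e-03 -2.4950e-01] F [-0.8 -0.   0.7] w 0.0874 gf 0.0 q [-0.18  0.26 -0.4   0.   -0.91  1.5 ]
wrist pinpoint cylinder [ 0.4696 -0.2809 -0.0051] 0.73
wrist pinpoint cylinder [ 0.3882 -0.3129 -0.0013] 0.64
delta dx -0.0008 dy -0.0002 dz 0.0054 twist 0.0005
```

View pics/w8.png

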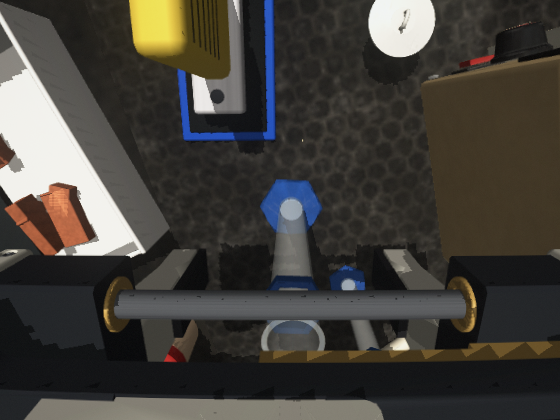

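The cylinder is centred between the fingers, with its foot at (291,207) and rim at (293,340). I go down 3 mm and close gently.

>>> move_arm(
  increments=[
    {"jaw":0,"dx":0,"dy":0,"dz":0.003,"twist":0},
    {"jaw":-0.3,"dx":0,"dy":0,"dz":0,"twist":0},
    {"jaw":-1,"dx":0,"dy":0,"dz":0,"twist":0},
    {"jaw":-1,"dx":0,"dy":0,"dz":0,"twist":0},
    {"jaw":-1,"dx":0,"dy":0,"dz":0,"twist":0},
    {"jaw":-1,"dx":0,"dy":0,"dz":0,"twist":0},
    {"jaw":-1,"dx":0,"dy":0,"dz":0,"twist":0},
    {"jaw":-1,"dx":0,"dy":0,"dz":0,"twist":0},
    {"jaw":-1,"dx":0,"dy":0,"dz":0,"twist":0},
    {"jaw":-1,"dx":0,"dy":0,"dz":0,"twist":0},
    {"jaw":-1,"dx":0,"dy":0,"dz":0,"twist":0},
    {"jaw":-1,"dx":0,"dy":0,"dz":0,"twist":0},
  ],
  force=15,
)

```text
t: 16.32
eef_pos: [0.4767, -0.2811, 0.1809]
ee_rot: [-3.142, 0.0, -0.25]
force: [0.7, 0.7, -0.3]
width: 0.0224
gripper_force: 15.0
```

```bash
python3 - <<'E'
from h import *
pose();cache('wrist');a=arm.grab_frame('wrist');pose()
h=cv2.cvtColor(a,cv2.COLOR_BGR2HSV);m=cv2.inRange(h,(100,120,60),(130,255,255));m[:160]=0;m[250:]=0
ys,xs=np.nonzero(m);P=unp('wrist',np.c_[xs,ys],.008)[:,:2]*1000;print(cv2.minEnclosingCircle(P.astype(np.float32)))
E
```

```text
t 16.32 tcp [ 0.4767 -0.2811  0.1809] rpy [-3.1416e+00  2.0000e-04 -2.4990e-01] F [ 0.7  0.7 -0.3] w 0.0224 gf 15.0 q [-0.18  0.26 -0.41 -0.   -0.9   1.5 ]
t 16.37 tcp [ 0.4767 -0.2811  0.1808] rpy [-3.1416e+00  3.0000e-04 -2.4980e-01] F [-0.1 -0.8 -0.5] w 0.0224 gf 15.0 q [-0.18  0.26 -0.41 -0.   -0.9   1.5 ]
((476.69830322265625, -279.8565368652344), 26.526718139648438)
```

>>> move_arm(
  increments=[
    {"jaw":-1,"dx":0,"dy":0,"dz":-0.015,"twist":0},
    {"jaw":-1,"dx":0,"dy":0,"dz":-0.03,"twist":0},
    {"jaw":-1,"dx":0,"dy":0,"dz":-0.035,"twist":0},
    {"jaw":-1,"dx":0,"dy":0,"dz":-0.03,"twist":0},
    {"jaw":-1,"dx":0,"dy":0,"dz":-0.015,"twist":0},
    {"jaw":-1,"dx":-0.001,"dy":-0.0126,"dz":0,"twist":0},
    {"jaw":-1,"dx":-0.002,"dy":-0.025,"dz":0,"twist":0},
    {"jaw":-1,"dx":-0.002,"dy":-0.03,"dz":0,"twist":0},
    {"jaw":-1,"dx":-0.002,"dy":-0.03,"dz":0,"twist":0},
    {"jaw":-1,"dx":-0.002,"dy":-0.03,"dz":0,"twist":0},
    {"jaw":-1,"dx":-0.002,"dy":-0.03,"dz":0,"twist":0},
    {"jaw":-1,"dx":-0.002,"dy":-0.03,"dz":0,"twist":0},
  ],
)

```text
t: 17.37
eef_pos: [0.5101, -0.0944, 0.3052]
ee_rot: [3.142, 0.001, -0.25]
force: [0.2, -0.0, -0.4]
width: 0.0228
gripper_force: 15.0
```

>>> move_arm(
  increments=[
    {"jaw":-1,"dx":-0.002,"dy":-0.03,"dz":0,"twist":0},
    {"jaw":-1,"dx":-0.003,"dy":-0.03,"dz":0,"twist":0},
    {"jaw":-1,"dx":-0.003,"dy":-0.03,"dz":0,"twist":0},
    {"jaw":-1,"dx":-0.003,"dy":-0.03,"dz":0,"twist":0},
    {"jaw":-1,"dx":-0.002,"dy":-0.025,"dz":0,"twist":0},
    {"jaw":-1,"dx":-0.001,"dy":-0.013,"dz":0,"twist":0},
    {"jaw":-1,"dx":0,"dy":0,"dz":0,"twist":0},
    {"jaw":-1,"dx":0,"dy":0,"dz":0,"twist":0},
    {"jaw":-1,"dx":0,"dy":0,"dz":0.03,"twist":0},
    {"jaw":-1,"dx":0,"dy":0,"dz":0.02,"twist":0},
    {"jaw":-1,"dx":0,"dy":0,"dz":0,"twist":0},
    {"jaw":-1,"dx":0,"dy":0,"dz":0,"twist":0},
  ],
)

```text
t: 18.37
eef_pos: [0.5355, 0.0592, 0.2555]
ee_rot: [3.14, 0.002, -0.251]
force: [0.4, 0.4, 0.2]
width: 0.0227
gripper_force: 15.0
```

```bash
python3 - <<'E'
from h import *
pose();cache('wrist');a=arm.grab_frame('wrist');pose();b=arm.grab_frame('scene')
cv2.imwrite('pics/w9.png',np.hstack([a[40:340,100:480],cv2.resize(b[100:250,140:300],(320,300))]))
find('wrist',['plate_mid','cylinder','station'],n=2);delta([.536,.0604,.241],-.25)
E
```

```text
t 18.37 tcp [0.5355 0.0592 0.2555] rpy [ 3.1397e+00  1.8000e-03 -2.5080e-01] F [0.4 0.4 0.2] w 0.0227 gf 15.0 q [ 0.47  0.16 -0.34  0.   -1.07  0.85]
t 18.42 tcp [0.5363 0.0595 0.2567] rpy [ 3.141e+00 -3.000e-04 -2.505e-01] F [ 0.7 -0.5  0.2] w 0.0224 gf 15.0 q [ 0.47  0.16 -0.34  0.   -1.07  0.85]
wrist pinpoint cylinder [0.5298 0.0591 0.07  ] 0.65
delta dx -0.0006 dy 0.0001 dz 0.0163 twist -0.0001
```

View pics/w9.png

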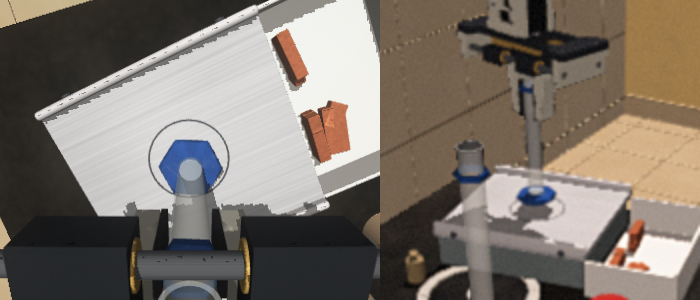

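The foot (191,166) sits over the circle (189,159) in the crop, and the three pieces stay in the tray. I'll fit the circle exactly.

```bash
python3 - <<'E'
from h import *
from scipy.optimize import least_squares
cache('wrist');a=arm.grab_frame('wrist');s=pose()
h=cv2.cvtColor(a,cv2.COLOR_BGR2HSV)
g=cv2.cvtColor(a,cv2.COLOR_BGR2GRAY);bh=cv2.morphologyEx(g,cv2.MORPH_BLACKHAT,np.ones((9,9)))
ys,xs=np.nonzero((bh>40)&(h[...,1]<60));P=unp('wrist',np.c_[xs,ys],.06)[:,:2]
d=np.linalg.norm(P-[.536,.06],axis=1);P=P[(d>.029)&(d<.043)]
f=least_squares(lambda p:np.linalg.norm(P-p[:2],axis=1)-p[2],[.536,.06,.036],loss='soft_l1',f_scale=.001).x;print('circle',f.round(4),len(P))
m=cv2.inRange(h,(100,120,60),(130,255,255));m[:150]=0;m[250:]=0
ys,xs=np.nonzero(m);Q=unp('wrist',np.c_[xs,ys],s['eef_pos'][2]-.181+.008)[:,:2]*1000;print('foot',cv2.minEnclosingCircle(Q.astype(np.float32)))
E
```

```text
t 18.67 tcp [0.5365 0.0604 0.2571] rpy [-3.1404e+00 -1.6000e-03 -2.5000e-01] F [ 0.1 -0.  -0.4] w 0.0227 gf 15.0 q [ 0.48  0.16 -0.34  0.   -1.07  0.85]
circle [0.5358 0.0612 0.0359] 441
foot ((536.84521484375, 61.328372955322266), 26.324220657348633)
```

>>> move_arm(
  increments=[
    {"jaw":-1,"dx":-0.001,"dy":0,"dz":0.006,"twist":0},
    {"jaw":-1,"dx":0,"dy":0,"dz":0.006,"twist":0},
    {"jaw":-1,"dx":0,"dy":0,"dz":0.002,"twist":0},
    {"jaw":-1,"dx":0,"dy":0,"dz":0.001,"twist":0},
    {"jaw":-1,"dx":0,"dy":0,"dz":0,"twist":0},
    {"jaw":-1,"dx":0,"dy":0,"dz":0,"twist":0},
  ],
)

```text
t: 19.17
eef_pos: [0.5351, 0.0607, 0.2408]
ee_rot: [3.141, 0.0, -0.25]
force: [-0.0, -1.5, -0.8]
width: 0.0225
gripper_force: 15.0
```

>>> move_arm(
  increments=[
    {"jaw":-1,"dx":0,"dy":0,"dz":0.0005,"twist":0},
    {"jaw":-1,"dx":0,"dy":0,"dz":0.0005,"twist":0},
    {"jaw":-1,"dx":0,"dy":0,"dz":0,"twist":0},
    {"jaw":-1,"dx":0,"dy":0,"dz":0,"twist":0},
  ],
)

```text
t: 19.5
eef_pos: [0.5354, 0.0606, 0.2408]
ee_rot: [-3.141, -0.001, -0.25]
force: [-0.6, -0.3, 6.7]
width: 0.0226
gripper_force: 15.0
```

The cylinder is down (6.7 N contact). I open fully before rising.

>>> move_arm(
  increments=[
    {"jaw":-0.35,"dx":0,"dy":0,"dz":0,"twist":0},
    {"jaw":-0.2,"dx":0,"dy":0,"dz":0,"twist":0},
    {"jaw":0.2,"dx":0,"dy":0,"dz":0,"twist":0},
    {"jaw":0.6,"dx":0,"dy":0,"dz":0,"twist":0},
    {"jaw":1,"dx":0,"dy":0,"dz":0,"twist":0},
    {"jaw":1,"dx":0,"dy":0,"dz":0,"twist":0},
    {"jaw":1,"dx":0,"dy":0,"dz":0,"twist":0},
    {"jaw":1,"dx":0,"dy":0,"dz":0,"twist":0},
    {"jaw":1,"dx":0,"dy":0,"dz":-0.02,"twist":0},
    {"jaw":1,"dx":0,"dy":0,"dz":-0.035,"twist":0},
    {"jaw":1,"dx":0,"dy":0,"dz":-0.035,"twist":0},
    {"jaw":1,"dx":0,"dy":0,"dz":-0.02,"twist":0},
  ],
)

```text
t: 20.5
eef_pos: [0.5359, 0.0606, 0.3539]
ee_rot: [-3.14, -0.004, -0.249]
force: [2.0, -0.1, 0.3]
width: 0.0873
gripper_force: 0.0
```

```bash
python3 - <<'E'
from h import *
pose();cache('wrist');a=arm.grab_frame('wrist');b=arm.grab_frame('scene')
cv2.imwrite('pics/end.png',np.hstack([cv2.resize(a,(400,300)),cv2.resize(b[100:330,130:400],(352,300))]))
find('wrist',['cylinder','plate_mid'],n=1);find('scene',['cylinder','jar_red','brass_weight','scraper','the_crucible'],n=3)
h=cv2.cvtColor(a,cv2.COLOR_BGR2HSV);m=cv2.inRange(h,(100,120,60),(130,255,255))
n,l,st,ce=cv2.connectedComponentsWithStats(m)
for i in range(1,n):
    if st[i,4]>200:
        ys,xs=np.nonzero(l==i);P=unp('wrist',np.c_[xs,ys],.068)[:,:2]*1000;print(st[i],cv2.minEnclosingCircle(P.astype(np.float32)))
E
```

```text
t 20.5 tcp [0.5359 0.0606 0.3539] rpy [-3.14   -0.0037 -0.2494] F [ 2.  -0.1  0.3] w 0.0873 gf 0.0 q [ 0.48  0.1  -0.19  0.   -1.28  0.84]
wrist pinpoint cylinder [0.5324 0.0631 0.0562] 0.75
scene pinpoint cylinder [ 0.3926 -0.3177 -0.0037] 0.86
scene pinpoint cylinder [ 0.3491  0.0115 -0.0037] 0.82
scene pinpoint cylinder [0.5335 0.0629 0.0585] 0.72
scene pinpoint jar_red [ 3.774e-01 -1.385e-01 -1.000e-04] 0.76
scene pinpoint brass_weight [0.391  0.1517 0.003 ] 0.56
scene pinpoint scraper [ 0.6174 -0.2657  0.0077] 0.98
scene pinpoint the_crucible [0.3922 0.1512 0.0006] 0.19
[ 487    0   60  110 1143] ((606.47021484375, -217.13754272460938), 63.516571044921875)
[269 162  44  38 816] ((534.6864624023438, 61.92554473876953), 25.470640182495117)
[271 206  40  23 244] ((485.0946350097656, 74.33211517333984), 23.766054153442383)
[332 263  43  27 674] ((385.1635437011719, 16.108659744262695), 29.116907119750977)
```

View pics/end.png

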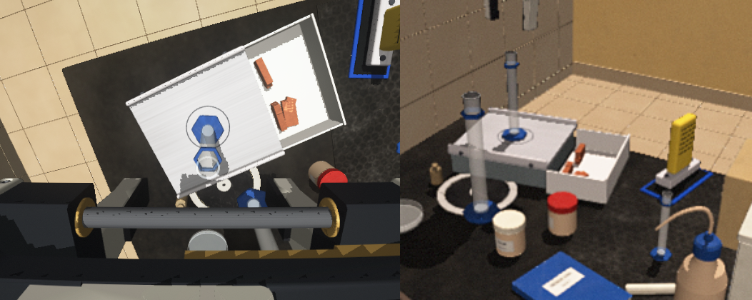

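The cylinder stands upright in the circle (207,128). The pieces are in the tray (265,75) and (285,112). The scraper is on its pad (683,160), and the bystanders I can see have not moved.

```bash
python3 -c "
from station import arm
print(arm.job_done())"
```

```text
the job is handed in; nothing more can be done
None
```

I handed the job in at about 20.6 s: all three pieces are in the tray, the scraper is upright in the middle of its pad, and the cylinder was then set down about 1 mm from the circle's centre; the jar and weight did not move, and the crucible wasn't re-measured but was never approached.

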